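# Ready the parts chute: guard on the bar, feed dial to the marker

## Robot

A 6-joint arm with a two-finger parallel gripper is mounted at the origin on the work surface. World frame = base frame: x ahead of the robot, y to its left, z up, the work surface at z = 0. Lengths are in m, angles in degrees, forces in N, time in s.
With the tool pointing down it reaches from about 0.4 to 0.925 m from the base axis. Payload 3.4 kg.
Tool frame: the origin (TCP) lies at the centre of the arm's flange, where the gripper is bolted on; the fingertips stand ahead of it and the grasp point (between the pads) lies 155 mm ahead of it (finger_overhang is the z of the fingertips in the tool frame, in m); z points along the fingers, y is the direction in which the jaws open and shut (so a half turn about z gives the same grasp; the last joint's range is limited). The gripper opens to 85 mm and grips with 20 to 120 N. Pads are 22 mm wide; open, the fingers measure 114 mm over their backs; the gripper's body (76 mm by 85 mm) begins 54 mm behind the grasp point. The pads swing forward as they close: fully open they stand 13 mm farther back than shut.
Start: joints at [-78.524, 17.578, 86.31, -0, 76.112, -4.211], TCP at [0.155, -0.554, 0.405] pointing down, gripper open.
Joint ranges: [-179.03, 179.03], [-60, 130.46], [8.19, 133.38], [-81.62, 261.62], [5.75, 156.47], [-153.77, 153.77]. Speed limits (degrees/s): [147.25, 147.25, 180, 180, 180, 180].

## Interface

Orientations are given as a 3x3 rotation matrix whose columns are the frame's x, y, z axes.
In Python, from bench import * gives the robot as it stands.
- The arm moves only by the tool carry_out, never from a script. Its argument "rows" is text: rows parted by semicolons, each of 7 numbers parted by spaces: the gripper's target within -1 to 1 (fully open at 1, half-way at 0, shut at -1), then the shift along the tool's x, y, z in m, then the turn, a rotation vector about the tool's x, y, z in degrees. A call has 1 to 10 rows; each row is the pose to reach, as a shift and turn from the pose commanded when the call began, along the tool's axes at that moment; what a row does not reach only later rows make up. A row lasts 1/8 s, in which the tool goes at most 62.5 mm and 10.7 degrees, less where a joint would pass 70% of its speed; a pose out of reach is approached as far as the arm can. A call with a gripper value outside its range is refused whole. The fingers move at their own pace and stop on an object; "newtons" is the grip in N (left out, the last holds). Time passes only in rows, so rows that repeat a pose let the fingers close. It gives the time, the measured TCP pose, the force and the opening at its end, in the units of the state.
- get_obs(): the state, without advancing time (a new reading comes with each control period).
- capture(name): name is "scene" or "top"; returns a dict with "img" (420x560x3 uint8, red, green, blue), "fx", "fy", "cx", "cy" (pixels), "cam_to_world" (4x4, takes a point from camera to world coordinates). Camera axes: x right, y up, looking along -z (the intrinsics and any distortion apply to the point x, -y, -z); pixel columns grow to the right and rows downward; lengths in m; the calibration is good to about 2 mm. A picture is of the moment at which its call begins. There is no depth.
- job_done(): hands the job in, once; it reports no verdict.
The state is a dict: "time": time; "qpos": joint angles; "joint_vel": joint speeds; "tau": joint torques, N m; "tcp_pos": TCP position; "tcp_rot": TCP orientation; "wrist_force": force on the tool from outside, world axes, zero at the start; "ft_torque": the same for the moment, N m; "width": finger opening in m.
Only numpy, scipy, OpenCV 4.12 (cv2) and the standard library are available. Lean on these libraries where they do the work, as an engineer would, in place of code of your own. Each camera call takes 0.05 s, during which the arm holds its last target. There are 200 camera calls.

## Task

Get the vibrating parts chute ready to run: first hang the tent-shaped bounce guard astride the middle of the cross bar at the foot of the chute, so that it hangs freely from the bar, and let go of it. Then turn the wing knob on the control box until its pointer points at the middle of the steel set marker clipped on the scale's edge. Leave the spark plugs and the other parts on the bench where they are.

Things in the scene. Friction and masses are not known exactly. Their poses are not given: they have to be found in the camera images.
- guard: bounce guard: loose tent of folded 3 mm sheet steel, 0.2 kg, standing on its two legs. 90 mm long along y, 75 mm high to the ridge's top; gap between the legs 14 mm under the ridge, widening to 44 mm at the feet (50 mm over all). Black lug on the ridge: 14 mm thick in x, 46 mm long in y, 75 to 111 mm high. Origin: centre of underside (foot level); z up; symmetric in x and y
- guard_ridge (a point): on the guard, the middle of the underside of the ridge, 72 mm above its feet: this rests on the bar when hung
- guard_lug (a point): on the guard's lug, the point to grip: centre, 98 mm above the feet, 13 mm below the lug's top; pinch across the guard's x
- chute: fixed chute frame: round steel cross bar 12 mm thick, level along its y, centre 150 mm high, 172 mm clear between square posts 158 mm high. Behind it (+x) a sheet trough 114 mm wide rises from 62 mm height 50 mm behind the bar to 180 mm height 255 mm behind. Origin: on the bench below the bar's middle; z up. Place and yaw vary, on the robot's left or right
- bar_mid (a point): middle of the cross bar, on its centre line (150 mm above the bench, so the bar's top is at 156 mm); axes as chute
- tray: tin tray, 170 x 150 x 30 mm, fixed below the bar and chute mouth, its centre 50 mm in front of (-x) the bar; holds the three spark plugs. Origin: centre of underside
- dialbox: fixed grey control box, 150 x 150 x 60 mm, on top a round white scale of 62 mm height and a black wing knob in its middle. Origin: centre of underside; z up. Its place and yaw vary, on the side the chute is not
- dial_axis (a point): on the knob's upright axis, at the height of the scale (62 mm above the bench)
- knob_grip (a point): on the knob's axis, height to grip (94 mm above the bench). The knob's wing is a bar 14 mm thick, 56 mm long along the pointer, its sides from 72 to 106 mm above the bench, on a round skirt 64 mm across with its top at 72 mm; pinch it across its thickness. x axis: the pointer's direction
- pointer_tip (a point): tip of the knob's pointer (the low nose at one end of the wing, with a white line), 40 mm from the knob's axis, 70 mm above the bench
- knob (a joint): angle of the knob in rad, 0 to 4.71, growing clockwise seen from above; at 0 the pointer stands at 135 degrees counter-clockwise from the control box's +x axis. Stiff (0.05 N m), no detents, stays where it is left
- marker: set marker: dark steel clip 12 mm wide, fixed over the scale's edge, 42 to 73 mm from the knob's axis, 6 mm high (10 mm at its outer end). Its place varies, 0.7 to 2.9 rad clockwise of the pointer's start. Origin: on the knob's axis at the height of the scale; its x axis points from the knob's axis to the clip
- marker_tip (a point): 40 mm from the knob's axis in the direction of the middle of the marker, 70 mm above the bench: where the pointer's tip should be
- plug1: used spark plug lying in the tray, 72 mm long, 19 mm thick; origin centre of underside; leave alone
- plug2: another spark plug in the tray, as plug1
- plug3: another spark plug in the tray, as plug1
- primer: blue plastic fuel primer bulb, 38 mm across, 27 mm high, on the bench; origin centre of underside; leave alone
- drainplug: brass drain plug, 28 mm across, 27 mm high, on the bench; origin centre of underside; leave alone
- pulley: steel pull pulley lying flat, 64 mm across, 22 mm high, on the bench; origin centre of underside; leave alone

How it is judged:
By the outcome, as a careful person would: the job done as asked, in the order asked, and still so for the second after the job is handed in, with the robot touching nothing.
It also fails if it takes over 69 s, if anything falls off the work surface, if the arm or the gripper's body presses on something with over 40 N, if the wrist force passes 120 N, or if a joint passes its speed limit or range.

## Working session

There is one attempt and no reset: what is moved stays moved. The work goes in short steps, Python scripts to look and compute and a tool call to move; the robot and the scene stay as the last step left them, time stands still between calls to the robot, and variables do not carry over. Pictures are saved under pics/ and viewed, about 8 in all and at most 12, crops included, and the job is handed in when it is done.

Besides the shell and the picture viewer there is one more tool, called after ">>>" as a command line: name --argument value ..., lists and objects as JSON in quotes. carry_out: Moves the arm, as the interface text tells. Its arguments: {"type":"object","properties":{"rows":{"type":"string"},"newtons":{"type":"number"}},"required":["rows"]}

```bash
mkdir -p pics; ls; cat > h.py <<'E'
from bench import *
import numpy as np, cv2
def snap(cam,name,crop=None,scale=1):
    c=capture(cam); np.savez('pics/'+name+'.npz',**{k:np.array(v) for k,v in c.items()})
    im=cv2.cvtColor(c['img'],cv2.COLOR_RGB2BGR)
    if crop: u0,v0,u1,v1=crop; im=im[v0:v1,u0:u1]
    if scale!=1: im=cv2.resize(im,None,fx=scale,fy=scale,interpolation=cv2.INTER_CUBIC)
    cv2.imwrite('pics/'+name+'.png',im); return c
def load(name): return dict(np.load('pics/'+name+'.npz'))
def ray(c,u,v):
    M=np.array(c['cam_to_world']); d=np.array([(u-c['cx'])/c['fx'],-(v-c['cy'])/c['fy'],-1.])
    return M[:3,3],M[:3,:3]@d
def onz(c,u,v,z):
    o,d=ray(c,u,v); return o+d*(z-o[2])/d[2]
def proj(c,p):
    M=np.array(c['cam_to_world']); q=M[:3,:3].T@(np.asarray(p)-M[:3,3])
    return np.array([c['cx']+c['fx']*q[0]/-q[2],c['cy']-c['fy']*q[1]/-q[2]])
E
python3 - <<'E'
from h import *
a=snap('scene','s0');b=snap('top','t0')
print({k:v for k,v in b.items() if k!='img'},a['cam_to_world'],a.keys())
A=cv2.imread('pics/s0.png');B=cv2.imread('pics/t0.png')
print(get_obs())
E
```

```text
pics
{'fx': 512.6012442161655, 'fy': 512.6012442161655, 'cx': 281.2050440625641, 'cy': 210.61301826417022, 'cam_to_world': array([[ 0.00873739,  0.99068442, -0.13589714,  0.47078321],
       [-0.99982332,  0.01091706,  0.01530209, -0.00362845],
       [ 0.01664314,  0.13573943,  0.99060477,  1.25042523],
       [ 0.        ,  0.        ,  0.        ,  1.        ]])} [[ 0.85861672 -0.34764675  0.37672147  1.0613408 ]
 [ 0.51255279  0.59395342 -0.62008788 -0.70735534]
 [-0.00818347  0.72550746  0.68816565  0.90478085]
 [ 0.          0.          0.          1.        ]] dict_keys(['img', 'fx', 'fy', 'cx', 'cy', 'cam_to_world'])
{'time': 0.1, 'qpos': array([-7.85230506e+01,  1.76188295e+01,  8.63753572e+01, -5.12118924e-04,
        7.61118650e+01, -4.21170000e+00]), 'joint_vel': array([ 0.00779022, -0.13497714, -0.043942  , -0.00552   , -0.02314383,
       -0.04082591]), 'tau': array([ 2.96267754e-04, -4.58529711e+01, -2.52607191e+01, -2.65435092e-04,
        5.51747376e-03, -2.51416935e-06]), 'tcp_pos': array([ 0.15539566, -0.55329031,  0.40387121]), 'tcp_rot': array([[ 9.62744776e-01,  2.70411452e-01, -3.76793696e-04],
       [ 2.70411685e-01, -9.62743079e-01,  1.81221339e-03],
       [ 1.27287730e-04, -1.84658839e-03, -9.99998287e-01]]), 'wrist_force': array([-0.50233061, -0.51998674, -0.5050957 ]), 'ft_torque': array([ 0.01887969,  0.04355602, -0.03545973]), 'width': 0.08551045160622263}
```

View pics/t0.png

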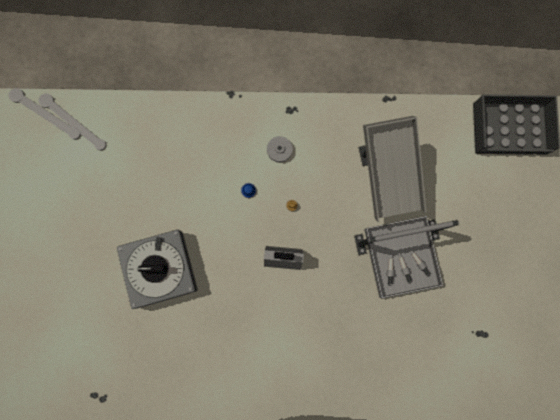

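View pics/s0.png

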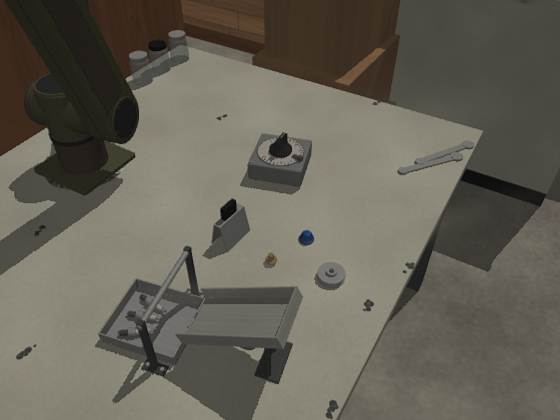

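The top view shows the dial box at about (157,268), the guard at (284,257), the chute bar from (362,243) to (455,224) and the plugs in the tray. The scene view shows the same layout with the guard standing upright. Next I'll view zoomed crops.

```bash
python3 - <<'E'
import cv2,numpy as np
B=cv2.imread('pics/t0.png');S=cv2.imread('pics/s0.png')
r=lambda im,u,v,w,h,s: np.clip(cv2.resize(im[v:v+h,u:u+w],None,fx=s,fy=s,interpolation=cv2.INTER_CUBIC)*1.3,0,255).astype(np.uint8)
a=r(B,110,225,100,75,4)      # box
b=r(B,255,230,60,45,400/60)  # guard
c=r(B,350,205,120,90,400/120)# bar
d=r(S,110,235,120,90,400/120) # bar scene
f=lambda x:cv2.resize(x,(400,300))
cv2.imwrite('pics/z0.png',np.vstack([np.hstack([f(a),f(b)]),np.hstack([f(c),f(d)])]))
E
```

```text
(no output)
```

View pics/z0.png

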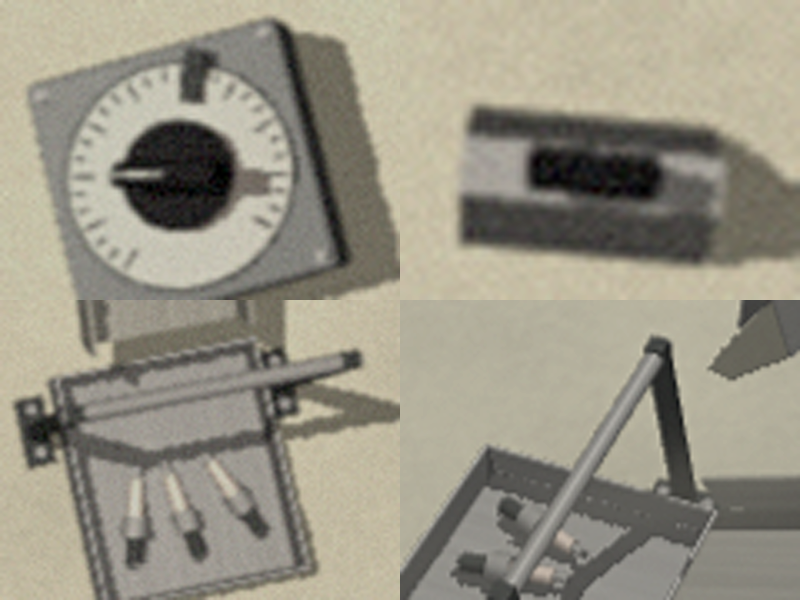

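The crops show:
- The box with a white scale, the pointer tip at (138,268) full-res and the marker at about (159,244).
- The guard with its lug at about (284,256).
- The bar's post tops at about (372,240) and (455,222).

Now I'll measure.

```bash
python3 - <<'E'
from h import *
t=load('t0');s=load('s0')
def tri(a,b):
    (o1,d1),(o2,d2)=ray(t,*a),ray(s,*b); d1/=np.linalg.norm(d1);d2/=np.linalg.norm(d2)
    k=np.linalg.lstsq(np.c_[d1,-d2],o2-o1,rcond=None)[0];p,q=o1+k[0]*d1,o2+k[1]*d2
    return (p+q)/2,np.linalg.norm(p-q)
def mask(c,box,f):
    g=c['img'].astype(int);m=np.zeros(g.shape[:2],np.uint8);u0,v0,u1,v1=box
    m[v0:v1,u0:u1]=f(g[v0:v1,u0:u1])
    n,l,st,ce=cv2.connectedComponentsWithStats(m); i=1+np.argmax(st[1:,4]); return (l==i).astype(np.uint8),ce[i],st[i]
dark=lambda g:g.max(2)<40
# guard
m,ce,st=mask(t,(255,230,315,275),dark); r=cv2.minAreaRect(np.argwhere(m)[:,::-1].astype(np.float32)); print('lug',ce,st,r)
b=cv2.boxPoints(r); print('lug corners z.111',[onz(t,*p,.111)[:2].round(4) for p in b], onz(t,*ce,.111))
m,ce2,st=mask(s,(205,190,250,225),dark); print('lug scene',ce2,st, 'at z.093+', onz(s,*ce2,.095))
print('tri lug',tri(ce,ce2))
# bar
u=lambda x,y:(350+x*.3,205+(y-300)*.3)
for a,b2 in ((u(74,418),(143,321.4)),(u(350,357),(186.5,248.5))): print('post',onz(t,*a,.158),onz(s,*b2,.158))
# scale
m,ce,st=mask(t,(120,235,195,305),lambda g:g.min(2)>150)
h=cv2.convexHull(np.argwhere(m)[:,::-1].astype(np.float32)); e=cv2.fitEllipse(h); print('scale',st,e); C=onz(t,*e[0],.062);print(C)
m,ce,st=mask(s,(250,130,315,170),lambda g:g.min(2)>130);h=cv2.convexHull(np.argwhere(m)[:,::-1].astype(np.float32)); e=cv2.fitEllipse(h); print('scale s',st,e, onz(s,*e[0],.062))
for nm,(x,y),z in(('mark',(195,78),.069),('tip',(112,173),.07)):
    p=onz(t,110+x/4,225+y/4,z); d=p-C; print(nm,p,np.hypot(*d[:2]),np.degrees(np.arctan2(d[1],d[0])))
# box corners
P=[onz(t,110+x/4,225+y/4,.06)[:2] for x,y in((30,92),(272,20),(345,265))]; print(P,(P[0]+P[2])/2)
E
```

```text
lug [284.06603774 255.77358491] [275 252  19   8 106] ((283.9754333496094, 255.77049255371094), (18.378755569458008, 6.065894603729248), 5.19442892074585)
lug corners z.111 [array([ 0.5211, -0.0074]), array([ 0.5344, -0.0085]), array([ 0.5311, -0.0491]), array([ 0.5178, -0.048 ])] [ 0.52609764 -0.02845698  0.111     ]
lug scene [228.12735849 209.44811321] [221 199  16  22 212] at z.093+ [ 0.52924485 -0.03226912  0.095     ]
tri lug (array([ 0.52691231, -0.0290069 ,  0.09123444]), np.float64(0.00037513359848502406))
post [ 0.55843728 -0.21587364  0.158     ] [ 0.60344604 -0.3950829   0.158     ]
post [ 0.59977189 -0.39563064  0.158     ] [ 0.5631097  -0.22027678  0.158     ]Traceback (most recent call last):
  File "<stdin>", line 21, in <module>
  File "<stdin>", line 10, in mask
    return _wrapfunc(a, 'argmax', axis=axis, out=out, **kwds)
    return bound(*args, **kwds)
ValueError: attempt to get argmax of an empty sequence
```

```bash
python3 - <<'E'
from h import *
t=load('t0');s=load('s0')
for c,box in((t,(120,235,195,305)),(s,(250,130,315,172))):
    u0,v0,u1,v1=box; g=c['img'][v0:v1,u0:u1].astype(np.uint8)
    mn=g.min(2); th=np.percentile(mn,60)
    c['mn']=mn; print(np.percentile(mn,[5,25,50,75,95]))
# scale in top: bright within the box; box corner screw regions excluded by component
from numpy import *
for c,box,lo,hi in((t,(120,235,195,305),120,0),(s,(250,130,315,172),120,0)):
    u0,v0,u1,v1=box; mn=c['mn']; m=(mn>lo).astype(uint8)
    n,l,st,ce=cv2.connectedComponentsWithStats(m); i=1+argmax(st[1:,4])
    h=cv2.convexHull(argwhere(l==i)[:,::-1].astype(float32)+float32([u0,v0])); e=cv2.fitEllipse(h); print(st[i],e,onz(c,*e[0],.062))
    if c is t: C=onz(c,*e[0],.062)
for nm,(x,y),z in(('mark',(195,78),.069),('tip',(112,173),.07)):
    p=onz(t,110+x/4,225+y/4,z); d=p-C; print(nm,p,hypot(*d[:2]),degrees(arctan2(d[1],d[0])))
P=[onz(t,110+x/4,225+y/4,.06)[:2] for x,y in((30,92),(272,20),(345,265))]; print(P,(P[0]+P[2])/2)
# tool deltas to guard
o=get_obs();R=o['tcp_rot']
print('R',R.round(4)); 
for nm,p,yaw in(('guard',[.527,-.029,.098],-4.5),('bar',[.581,-.3065,.182],13.)):
    y=radians(yaw); print(nm,R.T@(array(p)+[0,0,.155]-o['tcp_pos']), 'yaw y-axis now',degrees(arctan2(R[1,1],R[0,1])))
E
```

```text
[ 21.  72.  99. 129. 141.]
[ 26.  64.  93. 122. 126.]
[   7    6   56   56 1343] ((154.4964141845703, 268.5250549316406), (54.02083206176758, 55.606956481933594), 44.18418884277344) [0.49644833 0.26770434 0.062     ]
[  0   0  65  16 433] ((282.0635986328125, 135.96047973632812), (31.520675659179688, 69.13426971435547), 90.60538482666016) [0.46737661 0.32686628 0.062     ]
mark [0.55120977 0.25868853 0.069     ] 0.055498649312680705 -9.349196171199976
tip [0.49655639 0.30334743 0.07      ] 0.03564325022345573 89.82628837641035
[array([0.54280189, 0.35522775]), array([0.58596594, 0.21749841]), array([0.44568357, 0.17080234])] [0.49424273 0.26301504]
R [[ 9.627e-01  2.704e-01 -4.000e-04]
 [ 2.704e-01 -9.627e-01  1.800e-03]
 [ 1.000e-04 -1.800e-03 -1.000e+00]]
guard [ 0.49951516 -0.4039922   0.15168106] yaw y-axis now -74.31122045674955
bar [ 0.47647483 -0.12238389  0.06715797] yaw y-axis now -74.31122045674955
```

>>> carry_out --rows "1 0.5 -0.404 0 0 0 -69.8;1 0.5 -0.404 0 0 0 -69.8;1 0.5 -0.404 0 0 0 -69.8;1 0.5 -0.404 0 0 0 -69.8;1 0.5 -0.404 0 0 0 -69.8;1 0.5 -0.404 0 0 0 -69.8;1 0.5 -0.404 0 0 0 -69.8;1 0.5 -0.404 0 0 0 -69.8;1 0.5 -0.404 0 0 0 -69.8;1 0.5 -0.404 0 0 0 -69.8"

```text
time: 1.35
tcp_pos: [0.518, -0.042, 0.4045]
tcp_rot: [[0.078, 0.997, -0.0], [0.997, -0.078, -0.0], [-0.0, -0.0, -1.0]]
wrist_force: [1.0, -1.1, 0.4]
width: 0.0853
```

>>> carry_out --rows "1 0 0 0 0 0 0;1 0 0 0 0 0 0"

```text
time: 1.6
tcp_pos: [0.5169, -0.0437, 0.4041]
tcp_rot: [[0.077, 0.997, -0.002], [0.997, -0.077, -0.0], [-0.0, -0.002, -1.0]]
wrist_force: [-0.5, -0.5, 0.8]
width: 0.0854
```

```bash
python3 - <<'E'
from h import *
o=get_obs();R=o['tcp_rot'];print(R.T@(np.array([.527,-.029,.253])-o['tcp_pos']),o['tcp_pos'],np.degrees(np.arctan2(R[1,1],R[0,1])))
E
```

```text
[0.01550402 0.00919001 0.15106657] [ 0.51692709 -0.04370183  0.40409048] -4.42899502151055
```

Move to above, then down; then close.

>>> carry_out --rows "1 0.015 0.009 0.03 0 0 0;1 0.015 0.009 0.07 0 0 0;1 0.015 0.009 0.1 0 0 0;1 0.015 0.009 0.13 0 0 0;1 0.015 0.009 0.15 0 0 0;1 0.015 0.009 0.15 0 0 0;1 0.015 0.009 0.15 0 0 0"

```text
time: 2.48
tcp_pos: [0.5274, -0.0308, 0.2554]
tcp_rot: [[0.08, 0.997, 0.001], [0.997, -0.08, -0.0], [-0.0, 0.001, -1.0]]
wrist_force: [0.7, 0.6, 0.6]
width: 0.085
```

```bash
python3 - <<'E'
from h import *
a=snap('scene','s1',(170,130,290,250),5)
o=get_obs();print(o['tcp_pos'],o['wrist_force'])
E
```

```text
[ 0.52765227 -0.03057186  0.2557664 ] [-0.52341279 -0.23634862  0.79979093]
```

View pics/s1.png

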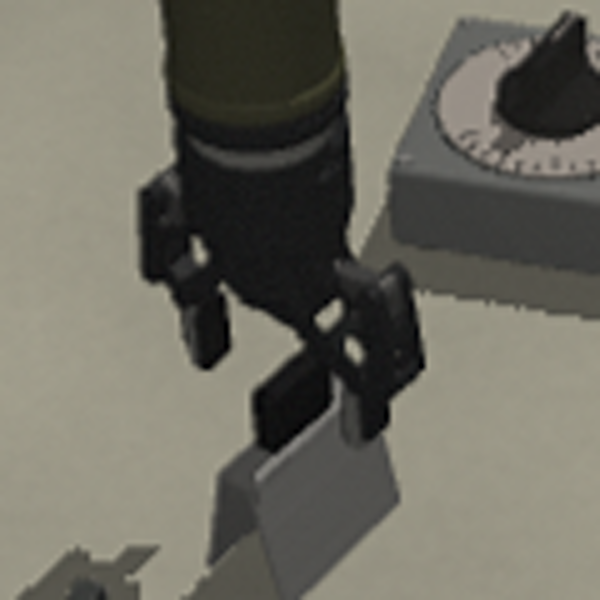

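The lug stands between the open pads, so I'll close and lift.

>>> carry_out --rows "-1 0 0 0.002 0 0 0;-1 0 0 0.002 0 0 0;-1 0 0 0.002 0 0 0;-1 0 0 0.002 0 0 0;-1 0 0 0.002 0 0 0;-1 0 0 0.002 0 0 0;-1 0 0 0.002 0 0 0;-1 0 0 0.002 0 0 0" --newtons 50

```text
time: 3.52
tcp_pos: [0.5275, -0.0297, 0.2529]
tcp_rot: [[0.079, 0.997, 0.0], [0.997, -0.079, 0.0], [0.0, 0.0, -1.0]]
wrist_force: [-0.9, 0.3, 5.2]
width: 0.0135
```

>>> carry_out --rows "-1 0 0 -0.02 0 0 0;-1 0 0 -0.05 0 0 0;-1 0 0 -0.09 0 0 0;-1 0 0 -0.14 0 0 0;-1 0 0 -0.16 0 0 0;-1 0 0 -0.16 0 0 0;-1 0 0 -0.16 0 0 0"

```text
time: 4.4
tcp_pos: [0.5267, -0.0297, 0.411]
tcp_rot: [[0.079, 0.997, -0.003], [0.997, -0.079, 0.0], [0.0, -0.003, -1.0]]
wrist_force: [-0.3, 0.5, -2.2]
width: 0.0133
```

```bash
python3 - <<'E'
from h import *
o=get_obs();R=o['tcp_rot'];print(o['width'],o['wrist_force'],R.T@(np.array([.581,-.307,.404])-o['tcp_pos']),o['tcp_pos'],np.degrees(np.arctan2(R[1,1],R[0,1])))
E
```

```text
0.013269525235043102 [-0.28398908  0.46619088 -2.20910906] [-0.27219817  0.0759571   0.00669378] [ 0.52672295 -0.02967066  0.41096889] -4.513897923155072
```

>>> carry_out --rows "-1 -0.01 0.003 -0.03 0 0 -1;-1 -0.04 0.011 -0.035 0 0 -4;-1 -0.08 0.022 -0.035 0 0 -8;-1 -0.13 0.036 -0.035 0 0 -12;-1 -0.18 0.05 -0.035 0 0 -16;-1 -0.22 0.061 -0.035 0 0 -17.5;-1 -0.255 0.071 -0.035 0 0 -17.5;-1 -0.272 0.076 -0.035 0 0 -17.5;-1 -0.272 0.076 -0.035 0 0 -17.5;-1 -0.272 0.076 -0.035 0 0 -17.5"

```text
time: 5.65
tcp_pos: [0.5816, -0.3055, 0.447]
tcp_rot: [[-0.226, 0.974, -0.001], [0.974, 0.226, 0.002], [0.002, -0.001, -1.0]]
wrist_force: [0.5, -0.3, -2.6]
width: 0.0132
```

```bash
python3 - <<'E'
from h import *
snap('scene','s2',(90,160,250,360),3);snap('top','t2',(340,180,480,300),4)
a=cv2.imread('pics/s2.png');b=cv2.imread('pics/t2.png')
b=cv2.resize(b,(400,343));a=cv2.resize(a,(400,500));b=cv2.copyMakeBorder(b,0,157,0,0,0);cv2.imwrite('pics/z2.png',np.hstack([a,b]))
o=get_obs();R=o['tcp_rot'];print(o['tcp_pos'],R)
E
```

```text
[ 0.58166298 -0.30529952  0.44773124] [[-2.26226228e-01  9.74074691e-01 -4.36480749e-04]
 [ 9.74074341e-01  2.26226531e-01  8.57375637e-04]
 [ 9.33891434e-04 -2.31203842e-04 -9.99999537e-01]]
```

View pics/z2.png

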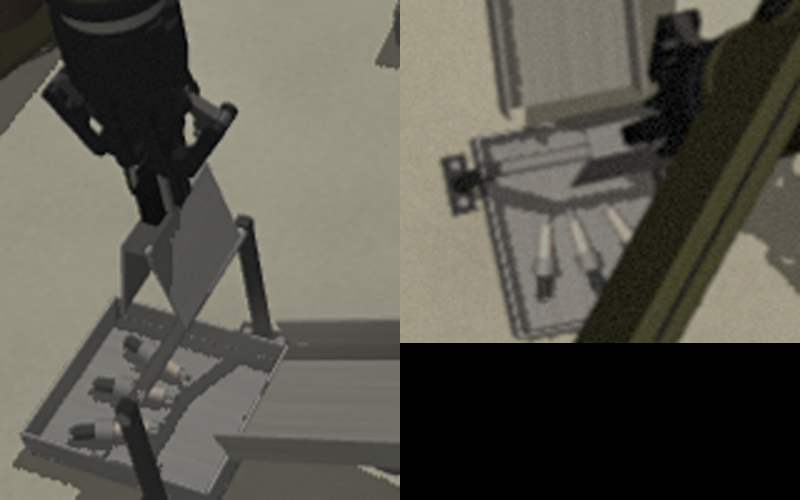

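```bash
python3 - <<'E'
from h import *
s=load('s2')
o=get_obs();p=o['tcp_pos'];R=o['tcp_rot'];ax=R[:,1];ay=R[:,0]
O=p-[0,0,.2535]
f=lambda q:((q-[90,160])*2.5).round(1)
for x in(-.025,.025):print(x,f(proj(s,O+ax*x-ay*.045)),f(proj(s,O+ax*x+ay*.045)))
B=np.array([.581,-.307,.15]);th=np.radians(13);by=np.array([-np.sin(th),np.cos(th),0])
for k in(-.09,.09):print('bar end',k,f(proj(s,B+by*k+[0,0,.006])))
E
```

```text
-0.025 [122.7 311. ] [180.4 220.9]
0.025 [186.2 328. ] [240.5 235.7]
bar end -0.09 [131.  403.4]
bar end 0.09 [240. 221.]
```

The prediction agrees with the image within about 1 px: foot corners at (122,308) and (185,325), bar ends at (130,405) and (243,222). Lowering now.

>>> carry_out --rows "-1 -0.0015 0 0.02 0 0 0;-1 -0.0015 0 0.04 0 0 0;-1 -0.0015 0 0.06 0 0 0;-1 -0.0015 0 0.075 0 0 0;-1 -0.0015 0 0.085 0 0 0;-1 -0.0015 0 0.092 0 0 0;-1 -0.0015 0 0.096 0 0 0;-1 -0.0015 0 0.098 0 0 0;-1 -0.0015 0 0.098 0 0 0"

```text
time: 6.88
tcp_pos: [0.5822, -0.3084, 0.3499]
tcp_rot: [[-0.225, 0.974, 0.0], [0.974, 0.225, -0.0], [-0.0, 0.0, -1.0]]
wrist_force: [0.4, -0.1, -2.3]
width: 0.0132
```

>>> carry_out --rows "-1 0 0 0.002 0 0 0;-1 0 0 0.004 0 0 0;-1 0 0 0.006 0 0 0;-1 0 0 0.006 0 0 0"

```text
time: 7.38
tcp_pos: [0.582, -0.3083, 0.3434]
tcp_rot: [[-0.225, 0.974, -0.0], [0.974, 0.225, 0.0], [0.0, -0.0, -1.0]]
wrist_force: [-0.1, 0.3, -2.7]
width: 0.013
```

>>> carry_out --rows "-1 0 0 0.002 0 0 0;-1 0 0 0.003 0 0 0;-1 0 0 0.004 0 0 0;-1 0 0 0.004 0 0 0"

```text
time: 7.88
tcp_pos: [0.5821, -0.3083, 0.3396]
tcp_rot: [[-0.225, 0.974, -0.0], [0.974, 0.225, 0.0], [0.0, -0.0, -1.0]]
wrist_force: [-0.1, 0.0, -1.8]
width: 0.0131
```

>>> carry_out --rows "-1 0 0 0.001 0 0 0;-1 0 0 0.002 0 0 0;-1 0 0 0.002 0 0 0"

```text
time: 8.25
tcp_pos: [0.5821, -0.3083, 0.3376]
tcp_rot: [[-0.225, 0.974, -0.0], [0.974, 0.225, 0.0], [0.0, -0.0, -1.0]]
wrist_force: [-0.3, -0.8, -2.5]
width: 0.0131
```

>>> carry_out --rows "-1 0 0 0.001 0 0 0;-1 0 0 0.0015 0 0 0;-1 0 0 0.002 0 0 0;-1 0 0 0.002 0 0 0"

```text
time: 8.75
tcp_pos: [0.5821, -0.3083, 0.337]
tcp_rot: [[-0.225, 0.974, 0.001], [0.974, 0.225, -0.001], [-0.001, 0.001, -1.0]]
wrist_force: [-0.3, 1.3, 5.3]
width: 0.0132
```

Contact came at the expected height, with no sideways load. Releasing.

>>> carry_out --rows "-0.6 0 0 0 0 0 0;-0.5 0 0 0 0 0 0;-0.3 0 0 0 0 0 0;0 0 0 0 0 0 0;0 0 0 0 0 0 0;0 0 0 0 0 0 0;0 0 0 0 0 0 0"

```text
time: 9.62
tcp_pos: [0.5821, -0.3084, 0.3357]
tcp_rot: [[-0.225, 0.974, 0.0], [0.974, 0.225, -0.0], [-0.0, 0.0, -1.0]]
wrist_force: [0.6, 0.2, 0.4]
width: 0.0429
```

>>> carry_out --rows "0 0 0 -0.01 0 0 0;0 0 0 -0.03 0 0 0;0 0 0 -0.06 0 0 0;0 0 0 -0.1 0 0 0;0 0 0 -0.12 0 0 0;0 0 0 -0.12 0 0 0;0 0 0 -0.12 0 0 0"

```text
time: 10.5
tcp_pos: [0.5818, -0.3081, 0.455]
tcp_rot: [[-0.225, 0.974, -0.001], [0.974, 0.225, 0.001], [0.001, -0.001, -1.0]]
wrist_force: [0.0, -0.4, -0.5]
width: 0.0431
```

```bash
python3 - <<'E'
from h import *
snap('scene','s3',(90,160,250,360),3)
C=np.array([.4964,.2677,.25]);o=get_obs();R=o['tcp_rot'];print(o['width'],o['qpos'],R.T@(C+[0,0,.155]-o['tcp_pos']),o['tcp_pos'],np.degrees(np.arctan2(R[1,1],R[0,1])))
E
```

```text
0.04312350446394141 [-3.15828877e+01  2.26558999e+01  7.11535161e+01 -5.23584960e-04
  8.63302823e+01 -4.45691673e+01] [0.58019895 0.04630586 0.05028497] [ 0.58176353 -0.30812866  0.45437657] 12.98639888206255
```

View pics/s3.png

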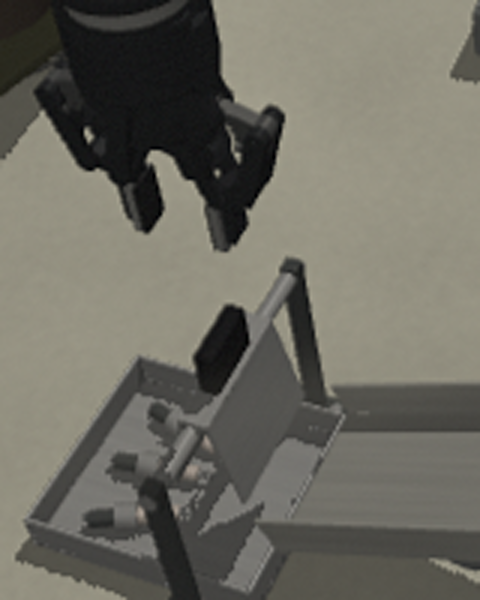

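The guard hangs on the bar, centred between the posts, with its lug upright. Next I'll refine the dial from both views.

```bash
python3 - <<'E'
from h import *
s=snap('scene','s4');t=snap('top','t4')
for nm,c,(u0,v0,u1,v1),sub in(('top',t,(110,225,210,300),4),('scene',s,(235,120,325,188),4)):
    g=c['img'][v0:v1,u0:u1].astype(int); g2=cv2.resize(g.astype(np.uint8),None,fx=sub,fy=sub,interpolation=cv2.INTER_CUBIC).astype(int)
    m=((g2.min(2)>105)&(g2[...,0]-g2[...,2]<22)).astype(np.uint8)
    n,l,st,ce=cv2.connectedComponentsWithStats(m); i=1+np.argmax(st[1:,4]); print(nm,st[i])
    h=cv2.convexHull(np.argwhere(l==i)[:,::-1].astype(np.float32)/sub+np.float32([u0+.5/sub-.5,v0+.5/sub-.5]))[:,0]
    P=np.array([onz(c,*p,.062)[:2] for p in h]); A=np.c_[2*P,np.ones(len(P))]
    k=np.linalg.lstsq(A,(P**2).sum(1),rcond=None)[0];r=np.sqrt(k[2]+k[0]**2+k[1]**2);res=np.hypot(*(P-k[:2]).T)-r
    w=abs(res)<.0015;k=np.linalg.lstsq(A[w],(P[w]**2).sum(1),rcond=None)[0];r=np.sqrt(k[2]+k[0]**2+k[1]**2)
    print(k[:2],r,res.std(),w.mean(), 'proj axis at .062,.106',proj(c,[*k[:2],.062]),proj(c,[*k[:2],.106]))
    b=cv2.resize(c['img'][v0:v1,u0:u1],(400,int(400*(v1-v0)/(u1-u0))),interpolation=cv2.INTER_CUBIC);b=np.clip(b*1.4,0,255).astype(np.uint8)[...,::-1]
    # brightness along ring of radius 57 at height .072 (marker)
    a=np.radians(np.arange(-180,180,1.)); im=c['img'].astype(np.float32).max(2)
    for rr,z in((.048,.068),(.055,.068),(.061,.068)):
        q=np.array([proj(c,[k[0]+rr*np.cos(x),k[1]+rr*np.sin(x),z]) for x in a],np.float32)
        v=cv2.remap(im,q[None,:,0],q[None,:,1],cv2.INTER_LINEAR)[0]; sel=(v<75)&(np.degrees(a)>-45)&(np.degrees(a)<30)
        print(rr,'dark angles',np.degrees(a[sel]).astype(int))
    cv2.imwrite('pics/d_%s.png'%nm,b)
a=cv2.imread('pics/d_top.png');b=cv2.imread('pics/d_scene.png');H=max(len(a),len(b))
cv2.imwrite('pics/z4.png',np.hstack([cv2.copyMakeBorder(x,0,H-len(x),0,0,0) for x in(a,b)]))
E
```

```text
top [   65    63   227   226 26853]
[0.49694239 0.26813529] 0.06450470583013745 0.0002789571220647274 1.0 proj axis at .062,.106 [154.31711183 268.30679514] [149.76731331 267.8241658 ]
0.048 dark angles [-14 -14 -13 -12 -11 -10  -9  -8  -7  -6  -5  -4  -3]
0.055 dark angles [-13 -12 -11 -10  -9  -8  -7  -6  -5  -4  -3  -2]
0.061 dark angles [-14 -13 -12 -11 -10  -9  -8  -7  -6  -5  -4  -3]
scene [    0     0   360   272 54118]
[0.49211739 0.26906311] 0.19869533536372552 0.00010704935804556645 1.0 proj axis at .062,.106 [279.35564152 149.02952066] [279.37129213 135.99081669]
0.048 dark angles []
0.055 dark angles [-21 -20 -19 -18 -17 -16 -14 -14 -13 -12 -11 -10  -9  -8]
0.061 dark angles [-20 -19 -18 -17 -16 -14 -14 -13 -12 -11 -10  -9]
```

View pics/z4.png

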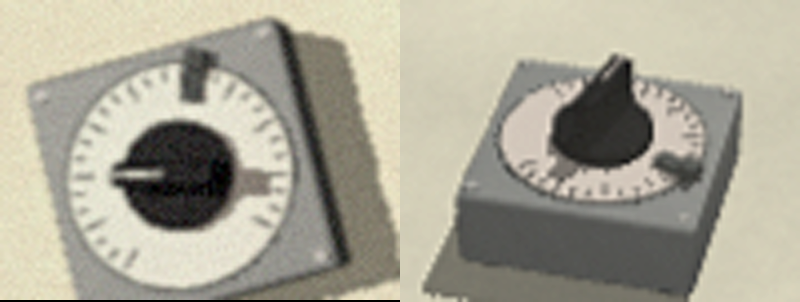

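```bash
python3 - <<'E'
from h import *
s=load('s4');t=load('t4')
I=s['img'];print('bench',I[125,240],I[130,310],'scale',I[145,262],I[160,275],'box',I[165,252],I[172,290])
def circ(P):
    A=np.c_[2*P,np.ones(len(P))];k=np.linalg.lstsq(A,(P**2).sum(1),rcond=None)[0];return k[0],k[1],np.sqrt(k[2]+k[0]**2+k[1]**2)
def edge(c,k0,lo):
    # radial search for scale/box edge
    im=c['img'].astype(np.float32).max(2);P=[]
    for x in np.radians(np.arange(0,360,3)):
        rr=np.arange(.057,.073,.0005);q=np.array([proj(c,[k0[0]+r*np.cos(x),k0[1]+r*np.sin(x),.062]) for r in rr],np.float32)
        v=cv2.remap(im,q[None,:,0],q[None,:,1],cv2.INTER_LINEAR)[0];d=np.diff(v);i=d.argmin()
        if d[i]<-4: P.append([k0[0]+(rr[i]+.00025)*np.cos(x),k0[1]+(rr[i]+.00025)*np.sin(x)])
    P=np.array(P)
    for _ in range(5):
        k=circ(P);e=abs(np.hypot(*(P-k[:2]).T)-k[2]);P=P[e<max(2*np.median(e),.0004)]
    return k,len(P)
for nm,c in(('top',t),('scene',s)):
    k,n=edge(c,(.497,.268),0);print(nm,k,n)
    im=c['img'].astype(np.float32).max(2)
    for rr in(.048,.055,.061):
        a=np.radians(np.arange(-26,16,2.));q=np.array([proj(c,[k[0]+rr*np.cos(x),k[1]+rr*np.sin(x),.068]) for x in a],np.float32)
        print(rr,dict(zip(np.degrees(a).round().astype(int).tolist(),cv2.remap(im,q[None,:,0],q[None,:,1],cv2.INTER_LINEAR)[0].astype(int).tolist())))
E
```

```text
bench [155 152 135] [151 149 132] scale [151 143 135] [151 144 135] box [66 66 65] [62 62 60]
top (np.float64(0.49685378552520676), np.float64(0.2677111149107597), np.float64(0.06371919771656201)) 74
0.048 {-26: 164, -24: 166, -22: 163, -20: 156, -18: 132, -16: 102, -14: 70, -12: 53, -10: 55, -8: 58, -6: 58, -4: 59, -2: 76, 0: 106, 2: 142, 4: 157, 6: 163, 8: 164, 10: 165, 12: 163, 14: 162}
0.055 {-26: 154, -24: 161, -22: 159, -20: 156, -18: 153, -16: 131, -14: 96, -12: 66, -10: 59, -8: 61, -6: 59, -4: 54, -2: 60, 0: 87, 2: 136, 4: 160, 6: 161, 8: 147, 10: 138, 12: 148, 14: 164}
0.061 {-26: 155, -24: 163, -22: 152, -20: 137, -18: 140, -16: 118, -14: 81, -12: 56, -10: 49, -8: 47, -6: 52, -4: 56, -2: 73, 0: 103, 2: 138, 4: 157, 6: 155, 8: 143, 10: 141, 12: 146, 14: 153}
scene (np.float64(0.49707223323205474), np.float64(0.26475901620797526), np.float64(0.0631450372201963)) 53
0.048 {-26: 152, -24: 135, -22: 109, -20: 92, -18: 73, -16: 61, -14: 52, -12: 54, -10: 60, -8: 62, -6: 66, -4: 75, -2: 87, 0: 106, 2: 125, 4: 142, 6: 153, 8: 151, 10: 150, 12: 150, 14: 150}
0.055 {-26: 150, -24: 147, -22: 118, -20: 90, -18: 69, -16: 56, -14: 52, -12: 56, -10: 61, -8: 62, -6: 67, -4: 79, -2: 95, 0: 114, 2: 136, 4: 152, 6: 149, 8: 150, 10: 152, 12: 149, 14: 144}
0.061 {-26: 147, -24: 127, -22: 110, -20: 98, -18: 77, -16: 61, -14: 49, -12: 48, -10: 51, -8: 52, -6: 59, -4: 63, -2: 68, 0: 77, 2: 83, 4: 100, 6: 117, 8: 129, 10: 137, 12: 136, 14: 128}
```

>>> carry_out --rows "1 0.05 0.004 0 0 0 1;1 0.1 0.008 0 0 0 3;1 0.16 0.013 0 0 0 5;1 0.22 0.018 0 0 0 7;1 0.28 0.022 0 0 0 9;1 0.34 0.027 0 0 0 12.5;1 0.4 0.032 0 0 0 12.5;1 0.46 0.037 0 0 0 12.5;1 0.52 0.0415 0 0 0 12.5;1 0.58 0.0463 0 0 0 12.5"

```text
time: 11.9
tcp_pos: [0.4962, 0.269, 0.4548]
tcp_rot: [[-0.009, 1.0, -0.001], [1.0, 0.009, -0.001], [-0.001, -0.001, -1.0]]
wrist_force: [1.6, -1.0, 0.5]
width: 0.0849
```

>>> carry_out --rows "1 0 0 0 0 0 0;1 0 0 0.02 0 0 0;1 0 0 0.05 0 0 0;1 0 0 0.05 0 0 0;1 0 0 0.05 0 0 0"

```text
time: 12.52
tcp_pos: [0.4974, 0.2666, 0.4062]
tcp_rot: [[-0.008, 1.0, 0.0], [1.0, 0.008, -0.0], [-0.0, 0.0, -1.0]]
wrist_force: [0.0, -0.2, 0.4]
width: 0.0853
```

```bash
python3 - <<'E'
from h import *
o=get_obs();R=o['tcp_rot'];print(o['qpos'],o['tcp_pos'],R.T@(np.array([.497,.2675,.249])-o['tcp_pos']),np.degrees(np.arctan2(R[1,1],R[0,1])))
E
```

```text
[ 2.39080300e+01  1.66648341e+01  8.74640671e+01 -1.54576358e-02
  7.58637564e+01  2.34794549e+01] [0.49739684 0.26660346 0.40615575] [ 0.0009292  -0.00042491  0.15715549] 0.4323505554786805
```

>>> carry_out --rows "1 0.001 -0.0004 0.04 0 0 0;1 0.001 -0.0004 0.08 0 0 0;1 0.001 -0.0004 0.11 0 0 0;1 0.001 -0.0004 0.14 0 0 0;1 0.001 -0.0004 0.152 0 0 0;1 0.001 -0.0004 0.157 0 0 0;1 0.001 -0.0004 0.157 0 0 0;1 0.001 -0.0004 0.157 0 0 0"

```text
time: 13.52
tcp_pos: [0.497, 0.2685, 0.2499]
tcp_rot: [[-0.008, 1.0, 0.002], [1.0, 0.008, 0.001], [0.001, 0.002, -1.0]]
wrist_force: [-0.1, 0.1, 0.0]
width: 0.0854
```

>>> carry_out --rows "-1 0 0 0 0 0 0;-1 0 0 0 0 0 0;-1 0 0 0 0 0 0;-1 0 0 0 0 0 0;-1 0 0 0 0 0 0;-1 0 0 0 0 0 0;-1 0 0 0 0 0 0;-1 0 0 0 0 0 0" --newtons 40

```text
time: 14.52
tcp_pos: [0.4972, 0.2681, 0.249]
tcp_rot: [[-0.009, 1.0, 0.002], [1.0, 0.009, -0.0], [-0.0, 0.002, -1.0]]
wrist_force: [4.8, -2.5, 1.1]
width: 0.0132
```

>>> carry_out --rows "-1 0 0 0 0 0 4;-1 0 0 0 0 0 9;-1 0 0 0 0 0 14;-1 0 0 0 0 0 20;-1 0 0 0 0 0 26;-1 0 0 0 0 0 32;-1 0 0 0 0 0 38;-1 0 0 0 0 0 43;-1 0 0 0 0 0 47;-1 0 0 0 0 0 48"

```text
time: 15.78
tcp_pos: [0.4975, 0.268, 0.249]
tcp_rot: [[0.738, 0.675, 0.003], [0.675, -0.738, -0.0], [0.002, 0.002, -1.0]]
wrist_force: [5.2, -4.1, -0.1]
width: 0.0133
```

>>> carry_out --rows "-1 0 0 0 0 0 4;-1 0 0 0 0 0 9;-1 0 0 0 0 0 14;-1 0 0 0 0 0 20;-1 0 0 0 0 0 26;-1 0 0 0 0 0 32;-1 0 0 0 0 0 38;-1 0 0 0 0 0 43;-1 0 0 0 0 0 47;-1 0 0 0 0 0 48"

```text
time: 17.02
tcp_pos: [0.4976, 0.2678, 0.249]
tcp_rot: [[0.995, -0.097, 0.003], [-0.097, -0.995, -0.001], [0.003, 0.0, -1.0]]
wrist_force: [5.7, -5.1, 0.5]
width: 0.0135
```

>>> carry_out --rows "-1 0 0 0 0 0 0;-1 0 0 0 0 0 0"

```text
time: 17.27
tcp_pos: [0.4976, 0.2678, 0.249]
tcp_rot: [[0.995, -0.096, 0.003], [-0.096, -0.995, -0.001], [0.003, 0.0, -1.0]]
wrist_force: [6.3, -4.5, 0.1]
width: 0.0132
```

Release, raise and move aside, then check from both cameras.

>>> carry_out --rows "0 0 0 0 0 0 0;0 0 0 0 0 0 0;0 0 0 0 0 0 0;0 0 0 0 0 0 0;0 0 0 -0.03 0 0 0;0 0 0 -0.09 0 0 0;0 0 0 -0.15 0 0 0;0 0 0 -0.15 0 0 0"

```text
time: 18.27
tcp_pos: [0.498, 0.2691, 0.4045]
tcp_rot: [[0.995, -0.096, 0.011], [-0.096, -0.995, 0.005], [0.01, -0.006, -1.0]]
wrist_force: [1.8, -0.5, -0.2]
width: 0.0426
```

>>> carry_out --rows "0 0 0.05 0 0 0 0;0 0 0.11 0 0 0 0;0 0 0.17 0 0 0 0;0 0 0.23 0 0 0 0;0 0 0.23 0 0 0 0;0 0 0.23 0 0 0 0"

```text
time: 19.02
tcp_pos: [0.4741, 0.0393, 0.3979]
tcp_rot: [[0.995, -0.097, -0.002], [-0.097, -0.995, 0.001], [-0.002, -0.001, -1.0]]
wrist_force: [0.0, 0.7, 0.7]
width: 0.0423
```

```bash
python3 - <<'E'
from h import *
t=snap('top','t5',(120,230,195,305),5.333);s=snap('scene','s5',(245,120,320,195),5.333)
cv2.imwrite('pics/z5.png',np.clip(np.hstack([cv2.imread('pics/t5.png'),cv2.imread('pics/s5.png')])*1.4,0,255).astype(np.uint8))
o=get_obs();print(o['tcp_pos'],o['width'])
E
```

```text
[0.4743962  0.04036049 0.39819585] 0.043025418147437246
```

View pics/z5.png

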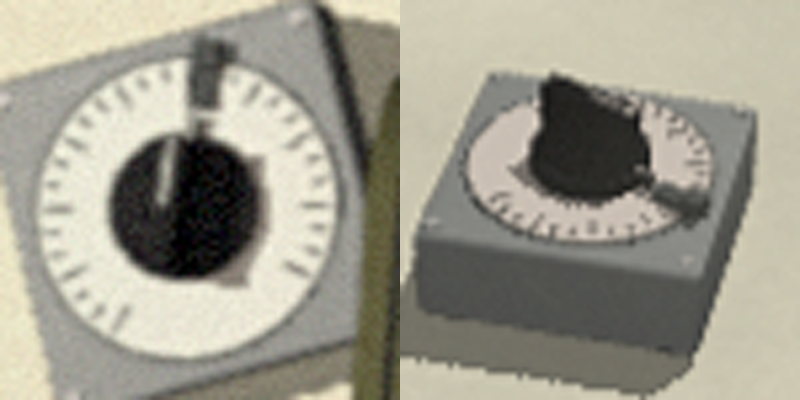

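The pointer nose is close to the marker in both views. I'll zoom in to read the residual angle.

```bash
python3 - <<'E'
from h import *
t=load('t5');s=load('s5')
def z(c,u,v,w):
    g=cv2.resize(c['img'][v:v+w,u:u+w],(400,400),interpolation=cv2.INTER_CUBIC)[...,::-1]; return np.clip(((g/255.)**.6*320),0,255).astype(np.uint8)
cv2.imwrite('pics/z6.png',np.hstack([z(t,142,235,36),z(s,268,132,32)]))
k=(.4969,.2679)
im=t['img'].astype(np.float32).max(2)
for rr,zz in((.015,.106),(.022,.106),(.036,.07),(.039,.07),(.048,.068),(.055,.068),(.061,.068)):
    a=np.arange(-26,18,2.);q=np.array([proj(t,[k[0]+rr*np.cos(x),k[1]+rr*np.sin(x),zz]) for x in np.radians(a)],np.float32)
    print(rr,zz,*cv2.remap(im,q[None,:,0],q[None,:,1],cv2.INTER_CUBIC)[0].astype(int))
E
```

```text
0.015 0.106 25 32 38 45 54 67 84 100 113 121 126 125 118 107 96 86 77 67 54 44 36 31
0.022 0.106 19 22 28 32 33 41 55 71 85 94 96 92 87 79 67 54 44 34 30 30 27 24
0.036 0.07 171 166 157 136 114 95 87 73 70 84 103 112 127 146 162 168 172 170 170 171 171 171
0.039 0.07 165 164 156 148 136 129 126 124 124 121 119 120 130 144 161 171 171 167 168 169 169 168
0.048 0.068 169 172 170 158 136 97 63 54 57 61 62 59 76 110 146 169 173 166 168 170 167 164
0.055 0.068 164 171 164 160 163 137 93 63 63 60 62 54 57 92 144 168 165 143 136 155 169 167
0.061 0.068 169 168 160 149 146 124 80 50 46 50 52 57 75 111 148 167 163 148 139 154 164 161
```

View pics/z6.png

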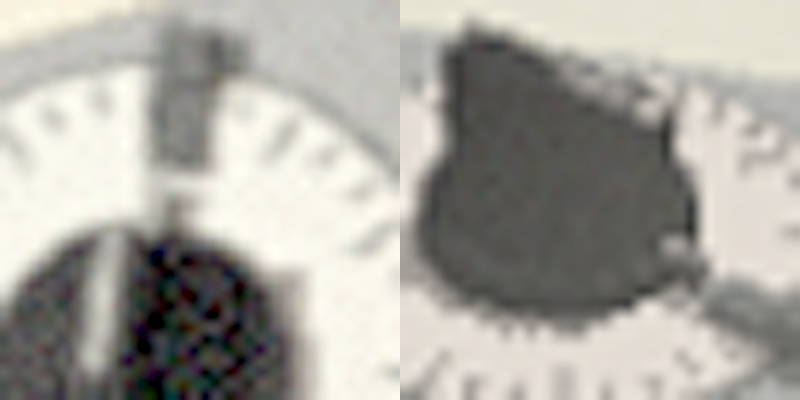

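The top crop shows the nose centre at about x=174 on the panel. The marker face's axis, extended to the same radius, also falls at about 174. In angles that is pointer about -5.5 to -6° and marker about -6°. The scene view shows the nose leading straight into the clip. I'll run one last numeric check that the guard hasn't moved, then hand in.

```bash
python3 - <<'E'
from h import *
a=load('s3')['img'].astype(int);b=load('s5')['img'].astype(int)
print('guard region diff mean',abs(a-b)[255:345,100:230].mean(), 'noise', abs(a-b)[345:415,30:90].mean())
o=get_obs();print(o['time'],o['width'],o['wrist_force'])
print(job_done())
E
```

```text
guard region diff mean 15.882079772079772 noise 24.531825396825397
19.125 0.043025418147437246 [ 0.79854274  0.18476186 -0.88817036]
the job is handed in; nothing more can be done
None
```

The guard is hung on the bar and the knob is turned to the marker. I handed the job in at about 19 s, with the gripper open and clear of everything.

- **Guard:** I gripped it by the lug and lowered it until it met the bar, at the height expected for the ridge resting on it. I then let go. The picture afterwards showed it hanging freely, upright and centred between the posts.
- **Knob:** I then turned it 96° clockwise. The pointer reads about -5.5 to -6° in world axes. The marker's middle reads about -6°, after allowing for its shadow and visible side face. I put the remaining error at about 1°. A plain midpoint of the marker's dark area, shadow included, read -7 to -8°, so the two readings differ by 1–2°.
- **Failed check:** My last test that the guard had not moved, a picture difference, told me nothing. Its reference patch changed even more (24.5) than the guard area (15.9), probably from arm shadow and lighting. The last proper look at the guard was therefore just after release, and the arm did not go near it again.
- **Other parts:** I did not touch the plugs or the other parts on the bench.

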